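# Trip the hidden latch of a clamping jig and slide the finished plate out

### The arm

A 6-joint arm with a two-finger parallel gripper is mounted at the origin on the work surface. World frame = base frame: x ahead of the robot, y to its left, z up, the work surface at z = 0. Lengths are in m, angles in rad, forces in N, time in s.
With the tool pointing down it reaches from about 0.3 to 0.775 m from the base axis. Payload 14.6 kg.
Tool frame: the origin (TCP) lies on the centre line of the jaws, within the pads' length; the fingertips stand 25 mm ahead of it and the grasp point (between the pads) lies 6 mm ahead of it (ctrl.tip_reach is the distance from the TCP to the fingertips, in m); z points along the fingers, y is the line along which they close (so a half turn about z gives the same grasp; the last joint's range is limited). The gripper opens to 94 mm and grips with 3 to 60 N. Pads are 16 mm wide; open, the fingers measure 119 mm over their backs; the gripper's body (75 mm by 177 mm) begins 78 mm behind the grasp point.
Start: joints at [-1.358, 0.3, 1.521, -0, 1.321, -0.067], TCP at [0.152, -0.529, 0.193] pointing down, gripper open.
Joint ranges: [-3.03, 3.03], [-0.79, 2.21], [0.23, 2.52], [-1.04, 4.18], [0, 3.07], [-2.55, 2.55]. Speed limits (rad/s): [2.22, 2.22, 2.57, 3.14, 3.14, 3.14].

### API

Orientations are given as [roll, pitch, yaw] about the fixed x, y, z axes, in that order (R = Rz(yaw) Ry(pitch) Rx(roll)).
In Python, from station import ctrl gives the robot as it stands. The module is installed in compiled form; this text tells all that it offers.
- The arm moves only by the tool apply_moves, never from a script. Its argument "deltas" is a list of rows, each a list of 7 numbers: the closure in counts, from 0 (fully open) to 255 (shut), then the shift along the world's x, y, z in cm, then the turn, a rotation vector about the world's x, y, z in rad. In form: [[jaw, tx, ty, tz, ax, ay, az], ...]. A call has 1 to 10 rows; each row shifts and turns the commanded pose from where the row before left it; what a row does not reach is not made up. A row lasts 1/10 s, in which the tool goes at most 50 mm and 8.59 degrees, less where a joint would pass 70% of its speed; a pose out of reach is approached as far as the arm can. A call with a gripper value outside its range is refused whole. The fingers move at their own pace and stop on an object; "grip_force" is the grip in N (left out, the last holds). Time passes only in rows, so rows that do not move let the fingers close. It gives the time, the measured TCP pose, the force, the opening and the grip force at its end, in the units of the state.
- ctrl.get_obs(): the state, without advancing time (a new reading comes with each control period).
- ctrl.camera(name): name is "scene" or "top" or "wrist"; returns a dict with "img" (384x512x3 uint8, red, green, blue), "K" (3x3 intrinsics, pixels), "pose" (4x4, takes a point from camera to world coordinates); the wrist camera has in their place "hand_eye" (4x4, takes a point from camera to tool coordinates, whose origin is the TCP and whose axes are the flange's). Camera axes: x right, y up, looking along -z (the intrinsics and any distortion apply to the point x, -y, -z); pixel columns grow to the right and rows downward; lengths in m; the calibration is good to about 2 mm. A picture is of the moment at which its call begins: read the wrist's pose just before it. There is no depth.
- ctrl.hand_in(): hands the job in; it is judged then, once.
The state is a dict: "time_s": time; "qpos": joint angles; "joint_vel": joint speeds; "tau": joint torques, N m; "ee_pos": TCP position; "eef_rot": TCP orientation; "force": force on the tool from outside, world axes, zero at the start; "moment": the same for the moment, N m; "grip_width": finger opening in m; "grip_force": force on a finger pad.
Only numpy, scipy, OpenCV 4.12 (cv2) and the standard library are available. Lean on these libraries where they do the work, as an engineer would, in place of code of your own. Each camera call takes 0.05 s, during which the arm holds its last target. There are 200 camera calls.

### The job

Take the release rod from its stand and push it through the two small holes in the jig's sloping face to find and trip the spring latch hidden behind one of them; the clamp bar then springs up a little. Put the rod back in its stand, lift the clamp bar well open so that it stays up, slide the dark plate out from under it along the bed by its upright lug until it is wholly clear of the bar, and leave it lying flat on the bed, without disturbing the two black loudspeakers.

Things in the scene. Friction and masses are not known exactly. Their poses are not given: they have to be found in the camera images.
- jig: Clamping jig, fixed, origin on the table top. Its +x runs from the sloping latch housing to the bar's hinge, z up; the plate is drawn out along -y (roughly towards the robot). Aluminium bed: x 12 to 202, y -200 to +75 mm, top at z = 45 mm, two 7 mm high rails along y (faces at x = 33 and 137.5 mm) guide the plate. Grey housing: x -85 to +12, y -64 to +64 mm, up to 92 mm high.
- hole_a (a point): Mouth centre of one 13 mm round access hole in the housing's sloping face, at (-55, -20, 69) mm in the jig's frame, axes as the jig's. The face is 10 mm thick, its outward normal (-0.574, 0, 0.819) in the jig's frame, 35 degrees from vertical; the hole goes square through it, so a rod enters along (0.574, 0, -0.819).
- hole_b (a point): Mouth centre of the other hole, the same, at (-55, +20, 69) mm in the jig's frame. 56 mm in from each mouth lies a steel pad 22 mm wide, square to the hole: one is the spring latch (gives: about 4 N at first, 5 to 9 N where it trips 5 to 7 mm further in, end stop 12 mm in), the other a solid blank that does not give. Which is which varies and is hidden.
- clamp (a joint): Opening angle of the steel clamp bar, rad: 0 shut and latched (cannot be lifted); it jumps to about 0.06 when the latch trips; 1.3 fully up. A stiff hinge (about 5 N at the handle): the bar stays where it is left. A pad under the bar sits in the plate's window until the bar is lifted.
- clamp_handle (a point): Middle of the bar's round black cross handle, 14 mm thick, along the jig's y, free for 68 mm between its posts, underside 28 mm above the cap plate at the bar's front end. With the bar shut it is at (35, 0, 120) mm in the jig's frame; it moves on an arc of 146 mm radius about the hinge axis, up first, then towards +x. Axes turn with the bar.
- clamp_hinge (a point): Point on the hinge axis of the bar, at (170, 0, 65) mm in the jig's frame; the axis is the jig's y.
- plate: Dark steel mounting plate, loose, flat on the bed between the rails under the bar: 100 x 100 x 8 mm with a 44 mm square window, and a 44 mm wide tongue out to y = -118 mm. Origin at the window's centre, underside; axes as the jig's, at (85, 0, 45) mm in its frame at the start. The bar over it is 50 mm wide in y (84 mm at its front end). About 0.3 kg.
- plate_lug (a point): Upright lug at the outer end of the plate's tongue: 40 mm wide in x, 6 mm thick in y, from z = 8 to 46 mm above the plate's underside; this point is at (0, -115, 30) mm in the plate's frame. Grip it by the 40 mm width or the 6 mm thickness.
- stand: Aluminium block, fixed, 70 x 70 x 100 mm high, with a 15 mm vertical hole through its middle. Origin at the middle of its underside.
- rod: Release rod, loose, 160 mm, 0.12 kg, upright in the stand's hole. Origin at its round tip, z towards the handle: steel shaft 8 mm thick to 95 mm, collar 28 mm thick to 100 mm (rests on the stand's top, tip then 5 mm above the table), black square handle 20 x 20 mm from 100 to 160 mm, sides along the rod's x and y.
- rod_grip (a point): Point on the rod's axis 135 mm from the tip, in the handle; axes as the rod's.
- speaker_a: Black loudspeaker standing on its magnet, 132 mm wide, 72 mm high, loose, to the left of the jig. Origin at the middle of its underside.
- speaker_b: A second one, to the right of the robot.
Things that resemble listed ones, but are neither listed nor needed, are in the scene too. Leave any green look-alike of the rod alone. Of the things that look like the plate, the larger one is meant.

How it is judged:
By the outcome, as a careful person would: the job done as asked, in the order asked, and still so for the second after the job is handed in, with the robot touching nothing.
It also fails if it takes over 72 s, if anything falls off the work surface, if the arm or the gripper's body presses on something with over 40 N, if the wrist force passes 120 N, or if a joint passes its speed limit or range.

## Working session

There is one attempt and no reset: what is moved stays moved. The work goes in short steps, Python scripts to look and compute and a tool call to move; the robot and the scene stay as the last step left them, time stands still between calls to the robot, and variables do not carry over. Pictures are saved under pics/ and viewed, at most 10 in all, crops included, and the job is handed in when it is done.

Besides the shell and the picture viewer there is one more tool, called as a command line: name --pt "numbers of a row" for each row, then --argument value for the rest. apply_moves: Moves the arm, as the interface text tells. Its arguments: {"type":"object","properties":{"deltas":{"type":"array"},"grip_force":{"type":"number"}},"required":["deltas"]}

```bash
mkdir -p pics; python3 - <<'E'
from station import ctrl
import cv2,numpy as np
o=ctrl.get_obs();print({k:np.round(v,3).tolist() for k,v in o.items()},ctrl.tip_reach)
a=[]
for n in ["scene","top"]:
    c=ctrl.camera(n);a.append(c["img"]);print(n,c["K"].round(1).tolist(),c["pose"].round(4).tolist(),[k for k in c])
    cv2.imwrite(f"pics/{n}0.png",cv2.cvtColor(c["img"],cv2.COLOR_RGB2BGR))
    cv2.imwrite(f"pics/{n}0b.png",cv2.resize(cv2.cvtColor(c["img"],cv2.COLOR_RGB2BGR),(800,600),interpolation=cv2.INTER_CUBIC))
E
```

```text
{'time_s': 0.0, 'qpos': [-1.358, 0.3, 1.522, -0.0, 1.321, -0.067], 'joint_vel': [-0.001, -0.0, 0.001, -0.001, 0.0, 0.001], 'tau': [0.0, -53.18, -35.274, 0.071, 0.024, -0.0], 'ee_pos': [0.152, -0.528, 0.192], 'eef_rot': [-3.14, -0.0, 0.28], 'force': [0.063, 0.054, -0.061], 'moment': [0.027, -0.003, -0.024], 'grip_force': 0.0, 'grip_width': 0.094} 0.025
scene [[397.0, 0.0, 255.7], [0.0, 397.0, 195.4], [0.0, 0.0, 1.0]] [[0.7574, -0.5216, 0.3928, 0.9597], [0.6529, 0.5954, -0.4681, -0.5319], [0.0103, 0.611, 0.7916, 0.9012], [0.0, 0.0, 0.0, 1.0]] ['img', 'K', 'pose']
top [[358.8, 0.0, 253.6], [0.0, 358.8, 191.4], [0.0, 0.0, 1.0]] [[0.0204, 0.9801, -0.1974, 0.3359], [-0.9997, 0.0226, 0.0091, -0.0616], [0.0134, 0.1972, 0.9803, 1.2029], [0.0, 0.0, 0.0, 1.0]] ['img', 'K', 'pose']
```

View pics/scene0b.png

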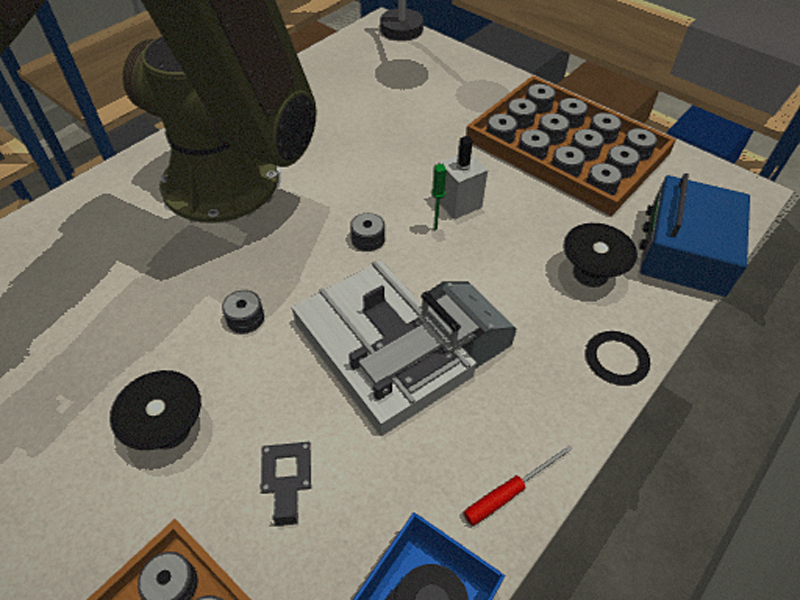

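View pics/top0b.png

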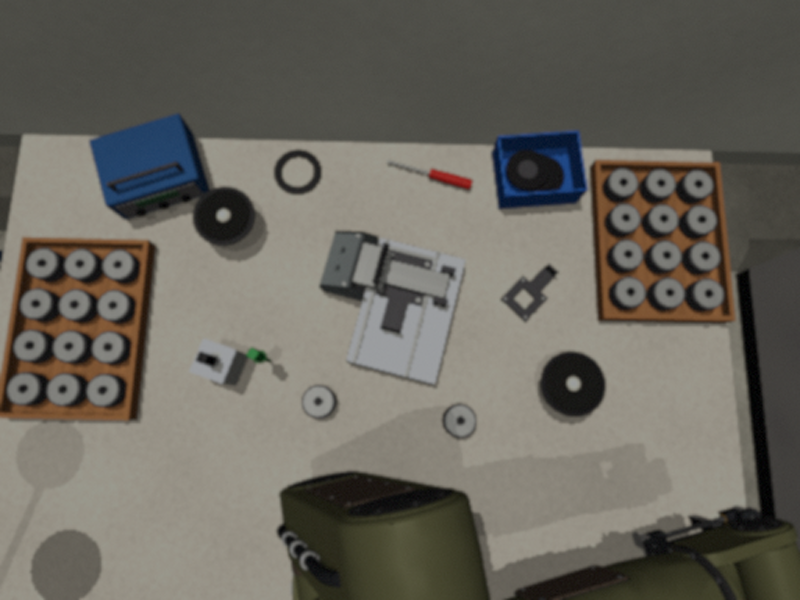

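The scene shows the jig with its housing at about (480,320) and the bed at (390,340). The stand with the black-handled rod is at (465,180) and a green look-alike at (438,185). In the top view the stand is at (218,362), the green one at (257,355), and the jig plate's lug at (395,322). The smaller plate look-alike is at (525,298). I'm choosing the black rod in the stand and the plate in the jig, and will check both in close crops.

```bash
python3 - <<'E'
import cv2
def crop(f,x0,y0,w,h,s,o):
    a=cv2.imread(f)[y0:y0+h,x0:x0+w];a=cv2.resize(a,None,fx=s,fy=s,interpolation=cv2.INTER_CUBIC)
    for x in range(x0-x0%20+20,x0+w,20): cv2.putText(a,str(x),(int((x-x0+.5)*s),10),0,.4,(0,0,255),1);cv2.line(a,(int((x-x0+.5)*s),12),(int((x-x0+.5)*s),20),(0,0,255),1)
    for y in range(y0-y0%20+20,y0+h,20): cv2.putText(a,str(y),(0,int((y-y0+.5)*s)),0,.4,(0,0,255),1)
    cv2.imwrite(o,a)
crop("pics/scene0.png",182,80,158,200,3,"pics/sc.png")
crop("pics/top0.png",120,145,180,105,4.4,"pics/tc.png")
E
```

```text
(no output)
```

View pics/sc.png

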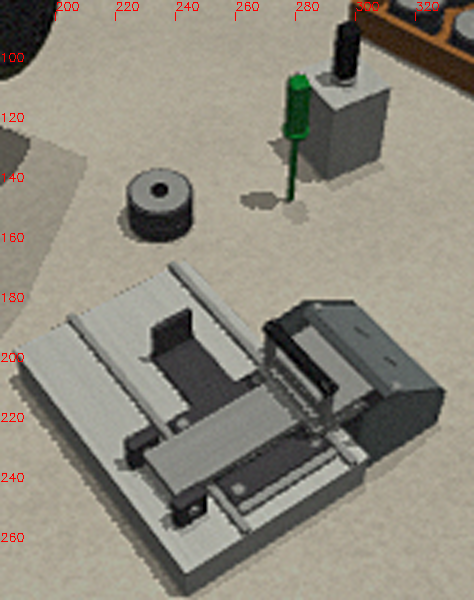

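View pics/tc.png

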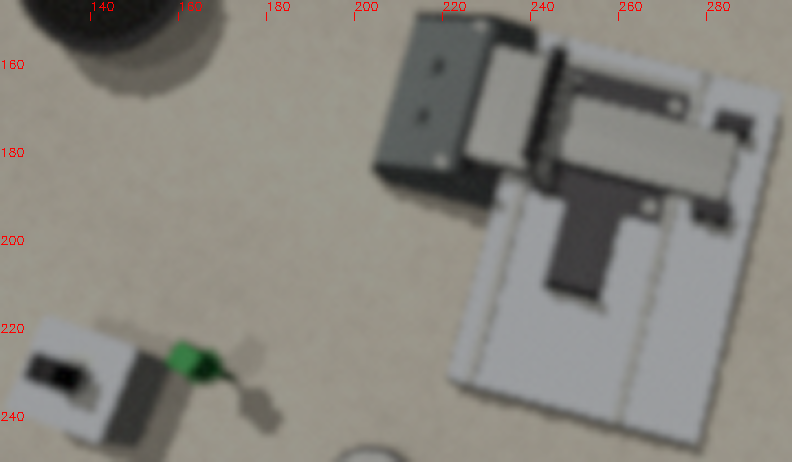

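The crops confirm the black-handled rod upright in the stand, with the separate green look-alike beside it. Both holes are visible: raw top view (216,171.6) is hole_a and (219.5,160.5) is hole_b. The bed corners are clear too. Next I'll fit the poses.

```bash
cat > h.py <<'E'
import numpy as np,cv2
from scipy.optimize import least_squares
from scipy.spatial.transform import Rotation as R
S=dict(K=np.array([[397,0,255.7],[0,397,195.4],[0,0,1]]),pose=np.array([[0.7574,-0.5216,0.3928,0.9597],[0.6529,0.5954,-0.4681,-0.5319],[0.0103,0.611,0.7916,0.9012],[0,0,0,1]]))
T=dict(K=np.array([[358.8,0,253.6],[0,358.8,191.4],[0,0,1]]),pose=np.array([[0.0204,0.9801,-0.1974,0.3359],[-0.9997,0.0226,0.0091,-0.0616],[0.0134,0.1972,0.9803,1.2029],[0,0,0,1]]))
def proj(c,p):
    p=np.atleast_2d(p);q=(p-c['pose'][:3,3])@c['pose'][:3,:3]*[1,-1,-1]
    q=q@c['K'].T;return q[:,:2]/q[:,2:]
def w(j,P): # j=(x,y,yaw), P mm in frame
    c,s=np.cos(j[2]),np.sin(j[2]);P=np.atleast_2d(P)/1000.
    return P@np.array([[c,s,0],[-s,c,0],[0,0,1]])+[j[0],j[1],0]
def fit(tp,ts,j0):
    f=lambda j:np.concatenate([(proj(c,w(j,[t[0] for t in tt]))-[t[1] for t in tt]).ravel() for c,tt in((T,tp),(S,ts)) if tt])
    r=least_squares(f,j0,loss='soft_l1');return r.x,f(r.x).reshape(-1,2)
def tri(a,b):
    f=lambda p:np.concatenate([proj(T,p)[0]-a,proj(S,p)[0]-b]);r=least_squares(f,[.4,.1,.1]);return r.x,r.fun
E
python3 - <<'E'
from h import *
np.set_printoptions(precision=4,suppress=True)
tp=[((12,-200,45),(222.3,231.4)),((202,-200,45),(279.1,246.8)),((202,75,45),(296.8,165.9)),((-55,-20,69),(215.9,171.6)),((-55,20,69),(219.5,160.5))]
ts=[((12,-200,45),(240.3,168.3)),((202,-200,45),(187,197.3)),((202,75,45),(242.7,270.7)),((202,75,0),(243.3,278)),((-55,-20,69),(302.7,190)),((-55,20,69),(311.3,200.3))]
for a,b in((tp,ts),(tp,[]),([],ts)):
    j,r=fit(a,b,[.45,0,-1.8]);print(j,r.tolist() if a and b else '')
tp=[((-35,35,100),(121.1,237.7)),((-35,-35,100),(142.3,245.9)),((35,-35,100),(151.8,224.5)),((35,35,100),(130.9,216.8))]
# orient: frame x ~ +x world, y ~ +y
ts=[((-35,-35,0),(292,140)),((35,-35,0),(308.7,132.3)),((35,-35,100),(311.3,108.3))]
j,r=fit(tp,[],[.35,.3,-.3]);print(j,r.tolist())
print(proj(S,w(j,[(-35,-35,100),(35,-35,100),(-35,-35,0),(35,-35,0),(0,0,165),(-35,35,100)])), proj(T,w(j,[0,0,165])))
print(tri((162,225.7),(281,105.5)),tri((174,231.4),(279,146.7)))
E
```

```text
[ 0.6334 -0.0046 -1.7983] [[-0.9853091581659328, -0.10974899508173053], [-0.3746447230898866, -0.8303747310175993], [0.968859154210918, -0.40860409932250263], [-0.4891313495805605, 0.2371505453471343], [-0.8414249744169808, -0.12798672082976736], [1.7226726734468798, -1.9714748696305264], [-2.4213988067562866, -0.44586208559906026], [0.20007073562445044, 0.8272052214989571], [-0.12172511181455548, 1.9195942003095752], [-1.7873139872204433, 0.20344155617343063], [-0.5593298306412748, -0.4234230369933414]]
[ 0.6328 -0.0063 -1.8002] 
[ 0.6346 -0.0034 -1.8042] 
[ 0.426   0.2831 -0.3419] [[0.10207061763567538, 0.12592772464694235], [0.010637198409455095, 0.18227054838456525], [-0.061600542163631644, 0.023031243948224756], [-0.051710424180413384, -0.3556682069315116]]
[[278.8531 103.7098]
 [291.0593 116.9376]
 [277.1447 127.7276]
 [288.5438 140.8291]
 [296.386   89.275 ]
 [297.7033  96.7416]] [[129.6098 229.1444]]
(array([0.4387, 0.1915, 0.1676]), array([-0.3773, -0.3813, -0.5131,  0.1226])) (array([0.439 , 0.1931, 0.001 ]), array([-0.9767, -0.9544, -1.2638,  0.29  ]))
```

apply_moves --pt "0 0 0 4.5 0 0 0" --pt "0 0 0 4.5 0 0 0" --pt "0 3.5 2.5 0 0 0 0" --pt "0 3.5 3.5 0 0 0 0.1" --pt "0 3.5 3.5 0 0 0 0.1" --pt "0 3.5 3.5 0 0 0 0.1" --pt "0 3.5 3.5 0 0 0 0.1" --pt "0 3.5 3.5 0 0 0 0.1" --pt "0 3.5 3.5 0 0 0 0.1" --pt "0 2.5 4 0 0 0 0.1"

```text
time_s: 1.1
ee_pos: [0.4232, -0.2519, 0.2823]
eef_rot: [-3.141, -0.0, 0.984]
force: [0.5, -1.0, 0.4]
grip_width: 0.0939
grip_force: 0.0
```

apply_moves --pt "0 1 4.5 0 0 0 0.1" --pt "0 0 4.5 0 0 0 0.1" --pt "0 0 4.5 0 0 0 0.05" --pt "0 0 4.5 0 0 0 0" --pt "0 0 4.5 0 0 0 0" --pt "0 0 4.5 0 0 0 0" --pt "0 0 4.5 0 0 0 0" --pt "0 0 4.5 0 0 0 0" --pt "0 0 4.5 0 0 0 0" --pt "0 0 4.5 0 0 0 0"

```text
time_s: 2.1
ee_pos: [0.4314, 0.1983, 0.2827]
eef_rot: [-3.142, 0.0, 1.23]
force: [0.6, -0.6, 0.0]
grip_width: 0.094
grip_force: 0.0
```

```bash
cat >> h.py <<'E'
def wcam(name):
    from station import ctrl
    o=ctrl.get_obs();c=ctrl.camera("wrist");X=np.eye(4);X[:3,:3]=R.from_euler('xyz',o['eef_rot']).as_matrix();X[:3,3]=o['ee_pos']
    cc=dict(K=c['K'],pose=X@c['hand_eye']);np.savez(f'{name}.npz',**cc);b=cv2.cvtColor(c['img'],cv2.COLOR_RGB2BGR)
    cv2.imwrite(f'pics/{name}.png',b);print([k for k in c],cc['pose'].round(3).tolist(),c['K'].round(1).tolist(),np.round(c['hand_eye'],3).tolist());return cc
def ray(cc,px,z):
    d=np.linalg.solve(cc['K'],[px[0],px[1],1])*[1,-1,-1];d=cc['pose'][:3,:3]@d;o=cc['pose'][:3,3];return o+d*(z-o[2])/d[2]
E
python3 -c "
from h import *
wcam('w1')"
```

```text
['img', 'K', 'hand_eye'] [[0.943, 0.323, 0.084, 0.456], [-0.334, 0.911, 0.241, 0.268], [0.001, -0.255, 0.967, 0.474], [0.0, 0.0, 0.0, 1.0]] [[308.9, 0.0, 259.9], [0.0, 308.9, 186.8], [0.0, 0.0, 1.0]] [[0.001, 0.967, 0.255, 0.074], [1.0, -0.0, -0.001, 0.0], [-0.001, 0.255, -0.967, -0.192], [0.0, 0.0, 0.0, 1.0]]
```

View pics/w1.png

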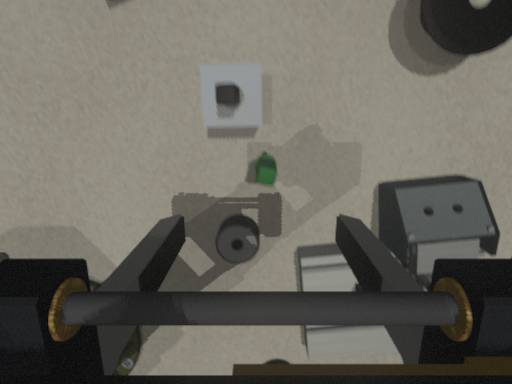

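The wrist view shows the stand top with corners at about (200,65), (261,65), (263,127) and (204,129), and the rod handle at (228,95). The green one is at (265,170). The holes are at (428,211) and (457,208).

```bash
python3 - <<'E'
from h import *
np.set_printoptions(precision=4,suppress=True)
c=dict(np.load('w1.npz'))
P=np.array([ray(c,p,.1) for p in [(200,65),(261.5,65),(263,127.5),(204,128.5)]]);print(P,P.mean(0),np.linalg.norm(np.diff(P,axis=0),axis=1))
print('handle top ctr',ray(c,(227.5,93),.165), 'rod base px',proj(c,P.mean(0)),proj(c,P.mean(0)*[1,1,0]+[0,0,.165]))
h=[ray(c,p,.069) for p in [(428,211),(457,208)]];print('holes',h,'jig pred',w([.6334,-.0046,-1.7983],[(-55,20,69),(-55,-20,69)]))
print('green',ray(c,(265,165),.165))
g=cv2.imread('pics/w1.png')
cv2.imwrite('pics/w1c.png',np.hstack([cv2.resize(g[55:195,190:290],None,fx=4,fy=4,interpolation=2),cv2.resize(g[140:280,375:475],None,fx=4,fy=4,interpolation=2)]))
E
```

```text
[[0.4076 0.3321 0.1   ]
 [0.4734 0.3088 0.1   ]
 [0.4518 0.2424 0.1   ]
 [0.3851 0.2648 0.1   ]] [0.4295 0.287  0.1   ] [0.0698 0.0699 0.0704]
handle top ctr [0.4313 0.2889 0.165 ] rod base px [[232.1568  97.2867]] [[226.3731  95.5954]]
holes [array([0.6294, 0.0563, 0.069 ]), array([0.6681, 0.0472, 0.069 ])] jig pred [[0.6653 0.0445 0.069 ]
 [0.6263 0.0535 0.069 ]]
green [0.4421 0.2107 0.165 ]
```

View pics/w1c.png

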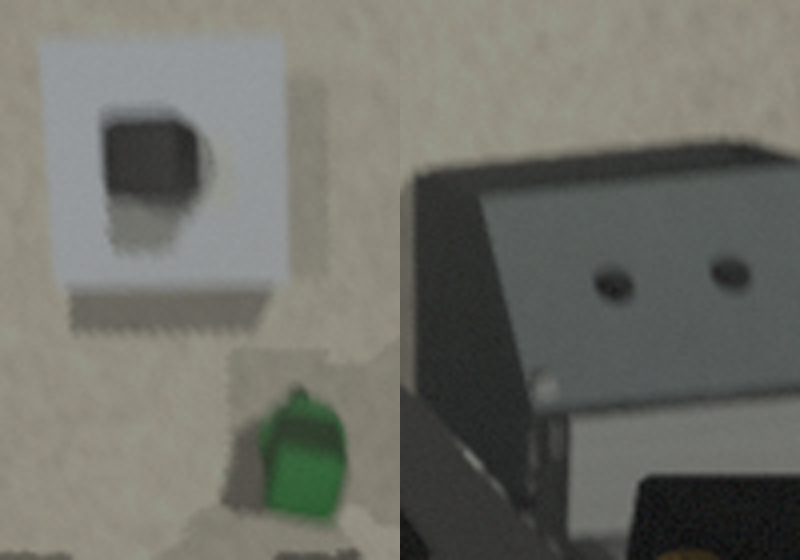

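The crop shows the black square handle aligned with the image axes, so a yaw of 1.23 suits the grip. The green one stands clear of it, and both holes are visible in the face.

apply_moves --pt "0 -0.1 4.4 0 0 0 0" --pt "0 -0.1 4.4 0 0 0 0" --pt "0 0 0 -4 0 0 0" --pt "0 0 0 -4 0 0 0" --pt "0 0 0 -4 0 0 0" --pt "0 0 0 -1.7 0 0 0" --pt "0 0 0 0 0 0 0" --pt "255 0 0 0 0 0 0" --pt "255 0 0 0 0 0 0" --pt "255 0 0 0 0 0 0" --grip_force 50

```text
time_s: 3.15
ee_pos: [0.4304, 0.2846, 0.1469]
eef_rot: [3.14, -0.002, 1.23]
force: [0.8, 0.3, 0.5]
grip_width: 0.0737
grip_force: 0.0
```

apply_moves --pt "255 0 0 0 0 0 0" --pt "255 0 0 0 0 0 0" --pt "255 0 0 0 0 0 0" --pt "255 0 0 0 0 0 0"

```text
time_s: 3.55
ee_pos: [0.4299, 0.2844, 0.1458]
eef_rot: [3.142, -0.0, 1.23]
force: [0.1, -0.2, 1.0]
grip_width: 0.0415
grip_force: 0.0
```

apply_moves --pt "255 0 0 0 0 0 0" --pt "255 0 0 0 0 0 0" --pt "255 0 0 0 0 0 0" --pt "255 0 0 0 0 0 0" --pt "255 0 0 0 0 0 0"

```text
time_s: 4.05
ee_pos: [0.4299, 0.2844, 0.1457]
eef_rot: [-3.142, 0.0, 1.23]
force: [-0.1, -0.4, -0.1]
grip_width: 0.019
grip_force: 49.9
```

apply_moves --pt "255 0 0 2 0 0 0" --pt "255 0 0 4 0 0 0.05" --pt "255 0 0 4 0 0 0.06" --pt "255 0 0 2 0 0 0" --pt "255 4.5 0 0 0 0 0" --pt "255 4.5 0 0 0 0 0" --pt "255 4.5 -1 0 0 0 0" --pt "255 4.5 -3 0 0 0 0" --pt "255 4 -3 0 0 0 0" --pt "255 0 -3 0 0 0 0"

```text
time_s: 5.05
ee_pos: [0.6493, 0.1845, 0.2619]
eef_rot: [-3.138, 0.002, 1.338]
force: [-1.3, -0.1, -2.5]
grip_width: 0.0193
grip_force: 49.9
```

apply_moves --pt "255 0 -1 0 -0.119 0.0278 0" --pt "255 0 -1 0 -0.119 0.0278 0" --pt "255 0 -1 -1 -0.119 0.0278 0" --pt "255 0 0 -1 -0.119 0.0278 0" --pt "255 0 0 -1 -0.119 0.0278 0" --pt "255 0 0 0 0 0 0" --pt "255 0 0 0 0 0 0"

```text
time_s: 5.75
ee_pos: [0.6466, 0.157, 0.2351]
eef_rot: [-3.141, 0.609, 1.341]
force: [0.4, -0.0, -0.1]
grip_width: 0.0192
grip_force: 49.9
```

```bash
python3 - <<'E'
from h import *
from station import ctrl
c=wcam('w2');o=ctrl.get_obs();print(o['ee_pos'],o['qpos'].round(3) if hasattr(o['qpos'],'round') else o['qpos'],R.from_euler('xyz',o['eef_rot']).as_matrix().round(3))
g=cv2.imread('pics/w2.png');cv2.imwrite('pics/w2c.png',cv2.resize(g[100:300,130:390],None,fx=3,fy=3,interpolation=2))
E
```

```text
['img', 'K', 'hand_eye'] [[0.974, 0.148, 0.173, 0.686], [-0.228, 0.63, 0.742, 0.323], [0.001, -0.762, 0.647, 0.35], [0.0, 0.0, 0.0, 1.0]] [[308.9, 0.0, 259.9], [0.0, 308.9, 186.8], [0.0, 0.0, 1.0]] [[-0.0, 0.967, 0.255, 0.074], [1.0, 0.001, -0.001, 0.0], [-0.001, 0.255, -0.967, -0.192], [0.0, 0.0, 0.0, 1.0]]
[0.64679633 0.15645636 0.23657818] [ 0.382  0.8    0.785 -0.515  1.891  0.532] [[ 0.189  0.973 -0.129]
 [ 0.799 -0.229 -0.556]
 [-0.571  0.002 -0.821]]
```

View pics/w2c.png

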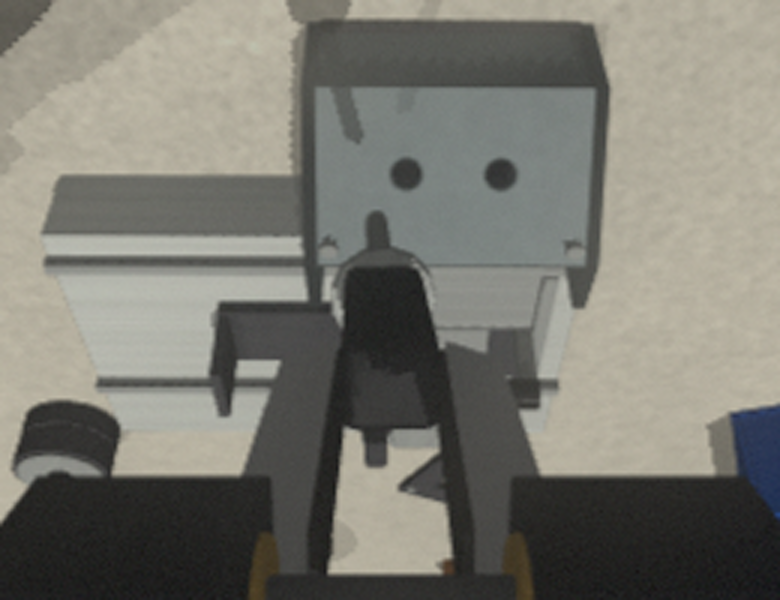

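The wrist crop shows the sloping face square to the view. Hole_a is at raw (265.3,158), hole_b at (297,158), and the rod tip at about (255,172), some 56 mm short of the face.

```bash
cat >> h.py <<'E'
def toolpt(c,TX,px,zt):
    d=np.linalg.solve(c['K'],[px[0],px[1],1])*[1,-1,-1];M=np.linalg.inv(TX)@c['pose'];d=M[:3,:3]@d;o=M[:3,3];return o+d*(zt-o[2])/d[2]
def TX():
    from station import ctrl
    o=ctrl.get_obs();X=np.eye(4);X[:3,:3]=R.from_euler('xyz',o['eef_rot']).as_matrix();X[:3,3]=o['ee_pos'];return X
def centroid(g,x0,x1,y0,y1,thr):
    a=g[y0:y1,x0:x1].astype(float);m=np.clip(thr-a,0,None);yy,xx=np.mgrid[y0:y1,x0:x1];return (m*xx).sum()/m.sum(),(m*yy).sum()/m.sum()
E
python3 - <<'E'
from h import *
np.set_printoptions(precision=4,suppress=True,linewidth=200)
c=dict(np.load('w2.npz'));X=TX();g=cv2.cvtColor(cv2.imread('pics/w2.png'),cv2.COLOR_BGR2GRAY)
for r in range(164,186,2): print(r,g[r,244:268])
ha=centroid(g,257,274,150,167,95);hb=centroid(g,289,306,150,167,95);print(ha,hb)
for z in (.19,.1964,.2): print(z,toolpt(c,X,ha,z),toolpt(c,X,hb,z))
for p in [(255.3,171),(255.3,173)]: print(toolpt(c,X,p,.1407))
E
```

```text
164 [127 127 126 125 127 125 127 128 127 129 127 126 128 128 126 128 129 131 129 127 123 123 122 126]
166 [127 126 127 127 127 127 126 129 126 127 124 126 124 124 128 126 128 127 129 128 128 127 128 127]
168 [125 124 126 125 127 128 124 127 127 126 126 126 125 125 126 126 128 129 129 129 126 128 128 126]
170 [125 124 126 127 126 126 129 128 127 114  97  89  90 108 124 126 125 128 128 128 128 129 127 128]
172 [126 126 125 128 125 128 127 120  93  69  67  66  64  68  92 119 125 128 127 129 129 128 127 126]
174 [127 127 129 126 124 125 127 108  79  66  66  66  64  65  68 108 129 129 127 127 130 130 129 130]
176 [126 125 127 125 124 126 126 108  76  65  65  66  65  66  65 101 124 128 129 129 130 126 127 126]
178 [125 126 127 126 124 125 129 109  78  65  65  65  65  64  64  86 119 128 130 128 128 130 128 127]
180 [124 128 127 128 128 127 126 117  87  65  65  65  66  64  62  74 114 129 129 128 129 127 128 129]
182 [125 129 127 128 128 127 126 111  79  63  64  65  63  64  63  64  81  93 107 126 129 129 128 129]
184 [126 127 127 128 114  87  76  77  79  77  80  81  81  83  82  82  83  79  73  73  73  75  83 100]
(np.float64(265.00372578241434), np.float64(157.54992548435172)) (np.float64(296.3543196922001), np.float64(157.65337530605106))
0.19 [0.0122 0.0066 0.19  ] [0.0122 0.0456 0.19  ]
0.1964 [0.0112 0.0067 0.1964] [0.0111 0.0464 0.1964]
0.2 [0.0106 0.0068 0.2   ] [0.0105 0.0468 0.2   ]
[ 0.0055 -0.0048  0.1407]
[ 0.0033 -0.0048  0.1407]
```

apply_moves --pt "255 0.5 0.2 -0.2 -0.0033 -0.014 0.01" --pt "255 0.52 0.2 -0.23 0 0 0" --pt "255 -0.29 -1.25 -1.84 0 0 0" --pt "255 -0.29 -1.25 -1.85 0 0 0" --pt "255 0 0 0 0 0 0" --pt "255 0 0 0 0 0 0"

```text
time_s: 6.4
ee_pos: [0.6513, 0.1356, 0.1956]
eef_rot: [3.122, 0.61, 1.338]
force: [-0.3, -0.2, -1.7]
grip_width: 0.0194
grip_force: 49.9
```

```bash
python3 - <<'E'
from h import *
np.set_printoptions(precision=4,suppress=True,linewidth=200)
c=wcam('w3');X=TX();print(X);g=cv2.cvtColor(cv2.imread('pics/w3.png'),cv2.COLOR_BGR2GRAY)
for r in range(156,190,2): print(r,g[r,244:276])
hb=centroid(g,288,312,150,182,95);print(hb)
cv2.imwrite('pics/w3c.png',cv2.resize(cv2.imread('pics/w3.png')[120:220,200:330],None,fx=6,fy=6,interpolation=2))
E
```

```text
['img', 'K', 'hand_eye'] [[0.976, 0.154, 0.156, 0.687], [-0.219, 0.628, 0.747, 0.302], [0.017, -0.763, 0.646, 0.31], [0.0, 0.0, 0.0, 1.0]] [[308.9, 0.0, 259.9], [0.0, 308.9, 186.8], [0.0, 0.0, 1.0]] [[-0.0, 0.967, 0.255, 0.074], [1.0, 0.001, -0.001, 0.0], [-0.001, 0.255, -0.967, -0.192], [0.0, 0.0, 0.0, 1.0]]
[[ 0.1891  0.9756 -0.1118  0.6514]
 [ 0.7978 -0.219  -0.5618  0.1361]
 [-0.5726  0.017  -0.8197  0.196 ]
 [ 0.      0.      0.      1.    ]]
156 [127 127 122 104  88  89  89  89  89  96 119 127 120 118 117 116 116 119 116 125 130 131 129 130 131 129 130 130 131 131 130 131]
158 [126 128 127 107  89  88  89  84  85  87 113 120 115 117 117 117 117 118 123 129 129 131 129 131 132 130 131 127 132 131 133 131]
160 [128 127 127 122 102  89  87  86  83  85  85 105 115 114 115 117 116 116 125 128 126 131 130 129 130 131 130 129 130 128 128 132]
162 [127 129 128 131 107  86  86  87  85  77  73 102 115 116 117 115 121 126 129 131 130 133 133 132 130 130 132 130 131 130 132 133]
164 [129 130 129 128 130 107  86  76  68  63  59  60  63  72  90 113 129 131 130 130 132 134 134 133 130 130 131
[... 992 characters left out ...]
 120  87  65  65  65  65  64  66  77 117 128 127 130 130 128 129 129 129 130 129 130 131 132 129 132]
182 [130 129 128 129 128 128 130 114  82  66  64  65  66  64  65  64  81  94 108 126 129 130 130 130 131 130 130 130 129 129 130 130]
184 [131 127 130 128 116  88  75  77  79  80  80  81  83  81  82  85  82  81  75  74  74  80  83  99 121 131 130 132 131 129 130 128]
186 [132 116  89  75  79  80  82  82  83  82  80  82  84  81  84  80  84  81  80  79  83  81  82  81  78  95 119 127 128 130 130 131]
188 [ 80  86  95  87  77  74  73  70  71  72  71  71  71  76  73  68  65  64  63  60  65  78 103 110 132 122  90 103 123 129 131 131]
(np.float64(290.7391803906549), np.float64(168.8621217924167))
```

View pics/w3c.png

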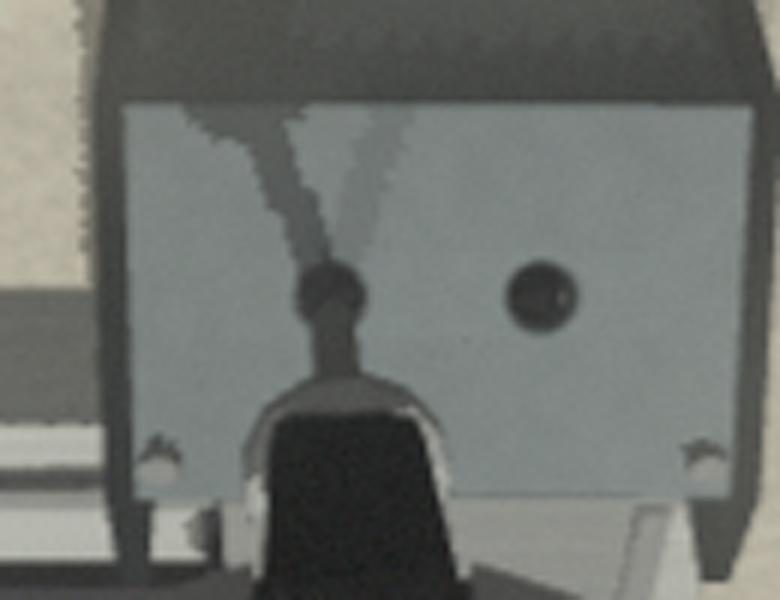

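The rod tip is now centred on hole_a in x (about 255), roughly 11 mm short of it. The hole centre is at raw (255.1,169.2).

```bash
python3 - <<'E'
from h import *
np.set_printoptions(precision=4,suppress=True,linewidth=200)
c=dict(np.load('w3.npz'));X=TX()
for z in (.149,.152,.155): print(toolpt(c,X,(255.1,169.0),z),toolpt(c,X,(290.2,169.3),z))
print(toolpt(c,X,(255.05,173),.1367),toolpt(c,X,(255.05,172.5),.1367))
E
```

```text
[ 0.0047 -0.0048  0.149 ] [0.0044 0.0345 0.149 ]
[ 0.0041 -0.0049  0.152 ] [0.0038 0.0348 0.152 ]
[ 0.0035 -0.0049  0.155 ] [0.0031 0.0351 0.155 ]
[ 0.0028 -0.0047  0.1367] [ 0.0034 -0.0047  0.1367]
```

apply_moves --pt "255 0.02 0.06 -0.05 0 0 0" --pt "255 -0.13 -0.56 -0.82 0 0 0" --pt "255 -0.13 -0.56 -0.82 0 0 0" --pt "255 -0.13 -0.56 -0.82 0 0 0" --pt "255 0 0 0 0 0 0"

```text
time_s: 6.95
ee_pos: [0.6466, 0.1184, 0.1678]
eef_rot: [3.126, 0.612, 1.34]
force: [-0.2, 0.4, -1.9]
grip_width: 0.0192
grip_force: 49.9
```

apply_moves --pt "255 -0.13 -0.56 -0.82 0 0 0" --pt "255 -0.13 -0.56 -0.82 0 0 0" --pt "255 -0.07 -0.28 -0.41 0 0 0" --pt "255 0 0 0 0 0 0"

```text
time_s: 7.35
ee_pos: [0.6436, 0.1049, 0.1482]
eef_rot: [3.124, 0.612, 1.34]
force: [0.3, -1.4, -2.1]
grip_width: 0.0193
grip_force: 49.9
```

apply_moves --pt "255 -0.04 -0.17 -0.25 0 0 0" --pt "255 -0.04 -0.17 -0.25 0 0 0" --pt "255 0 0 0 0 0 0"

```text
time_s: 7.65
ee_pos: [0.643, 0.1019, 0.1437]
eef_rot: [3.123, 0.611, 1.34]
force: [-0.1, 0.2, -2.1]
grip_width: 0.0188
grip_force: 49.9
```

apply_moves --pt "255 -0.03 -0.11 -0.16 0 0 0" --pt "255 -0.03 -0.11 -0.16 0 0 0" --pt "255 0 0 0 0 0 0"

```text
time_s: 7.95
ee_pos: [0.6424, 0.0997, 0.1405]
eef_rot: [3.123, 0.611, 1.34]
force: [-0.3, 1.1, -1.2]
grip_width: 0.0191
grip_force: 49.9
```

apply_moves --pt "255 -0.03 -0.11 -0.16 0 0 0" --pt "255 0 0 0 0 0 0"

```text
time_s: 8.15
ee_pos: [0.6422, 0.0987, 0.1391]
eef_rot: [3.123, 0.611, 1.339]
force: [0.0, -0.2, -0.2]
grip_width: 0.0193
grip_force: 49.9
```

apply_moves --pt "255 -0.03 -0.11 -0.16 0 0 0" --pt "255 0 0 0 0 0 0"

```text
time_s: 8.35
ee_pos: [0.6421, 0.0979, 0.1381]
eef_rot: [3.122, 0.61, 1.339]
force: [-0.3, 2.8, 3.4]
grip_width: 0.0193
grip_force: 50.0
```

apply_moves --pt "255 -0.01 -0.06 -0.08 0 0 0" --pt "255 0 0 0 0 0 0"

```text
time_s: 8.55
ee_pos: [0.642, 0.0974, 0.1374]
eef_rot: [3.122, 0.61, 1.339]
force: [0.8, 3.4, 5.6]
grip_width: 0.0191
grip_force: 50.0
```

apply_moves --pt "255 -0.01 -0.06 -0.08 0 0 0" --pt "255 0 0 0 0 0 0"

```text
time_s: 8.75
ee_pos: [0.6419, 0.0967, 0.1364]
eef_rot: [3.122, 0.611, 1.339]
force: [0.4, 2.5, 5.0]
grip_width: 0.0196
grip_force: 50.0
```

apply_moves --pt "255 -0.02 -0.08 -0.12 0 0 0" --pt "255 0 0 0 0 0 0"

```text
time_s: 8.95
ee_pos: [0.6415, 0.0957, 0.1348]
eef_rot: [3.123, 0.611, 1.339]
force: [0.5, 2.6, 3.9]
grip_width: 0.0193
grip_force: 50.0
```

apply_moves --pt "255 -0.02 -0.08 -0.12 0 0 0" --pt "255 0 0 0 0 0 0"

```text
time_s: 9.15
ee_pos: [0.6413, 0.0948, 0.1335]
eef_rot: [3.123, 0.611, 1.339]
force: [1.2, 3.5, 5.0]
grip_width: 0.0191
grip_force: 50.0
```

apply_moves --pt "255 -0.02 -0.08 -0.12 0 0 0" --pt "255 0 0 0 0 0 0"

```text
time_s: 9.35
ee_pos: [0.6412, 0.0941, 0.1325]
eef_rot: [3.122, 0.611, 1.339]
force: [2.0, 5.3, 5.6]
grip_width: 0.0195
grip_force: 50.0
```

apply_moves --pt "255 -0.01 -0.06 -0.08 0 0 0" --pt "255 0 0 0 0 0 0"

```text
time_s: 9.55
ee_pos: [0.6411, 0.0936, 0.1319]
eef_rot: [3.122, 0.611, 1.339]
force: [0.8, 5.1, 7.7]
grip_width: 0.0191
grip_force: 50.0
```

```bash
python3 - <<'E'
from h import *
from station import ctrl
b=cv2.cvtColor(ctrl.camera("scene")["img"],cv2.COLOR_RGB2BGR);cv2.imwrite("pics/scene1.png",b)
a=cv2.imread("pics/scene0.png")
# handle end/bar front motion by template tracking, around handle raw (292,212)
for x,y in((262,181),(282,197),(240,215)):
    t=a[y:y+20,x:x+26];r=cv2.matchTemplate(b[y-8:y+28,x-8:x+34],t,cv2.TM_CCOEFF_NORMED);_,v,_,l=cv2.minMaxLoc(r);print((x,y),np.array(l)-8,v)
E
```

```text
(262, 181) [-1 -1] 0.8892308473587036
(282, 197) [-1 -2] 0.8703981041908264
(240, 215) [-1  0] 0.9088545441627502
```

```bash
python3 - <<'E'
from h import *
f=lambda s:cv2.resize(cv2.cvtColor(cv2.imread(s),cv2.COLOR_BGR2GRAY),None,fx=4,fy=4,interpolation=2)
a,b=f("pics/scene0.png"),f("pics/scene1.png")
for n,x,y,w_,h_ in(("handle",266,184,10,12),("handle-end",284,198,12,16),("capfront",284,212,14,12),("bar-rear",228,226,20,16),("bedcorner",232,258,20,20),("lug",230,182,18,18),("railL",238,165,16,14)):
    x,y,w_,h_=[4*k for k in(x,y,w_,h_)];t=a[y:y+h_,x:x+w_];r=cv2.matchTemplate(b[y-32:y+h_+32,x-32:x+w_+32],t,cv2.TM_CCOEFF_NORMED);_,v,_,l=cv2.minMaxLoc(r);print(n,(np.array(l)-32)/4,round(v,3))
j=[.6325,-.003,-1.80]
def hand(th,r=146,a0=np.arctan2(55,-135)): return w(j,[170+r*np.cos(a0-th),0,65+r*np.sin(a0-th)])
print(proj(S,hand(.06))-proj(S,hand(0)))
E
```

```text
handle [-1. -1.] 0.947
handle-end [-0.75 -1.25] 0.958
capfront [-0.5  -1.25] 0.87
bar-rear [0. 0.] 0.994
bedcorner [0. 0.] 0.999
lug [0. 0.] 0.998
railL [7.5 8. ] 0.833
[[-0.93960018 -1.30303467]]
```

The handle moved by (-1.0,-1.2) px while the static features did not move. That matches the predicted 0.06 rad jump, so the latch behind hole_a has tripped. Next I'll withdraw the rod.

apply_moves --pt "255 0.26 1.12 1.64 0 0 0" --pt "255 0.26 1.12 1.64 0 0 0" --pt "255 0.26 1.12 1.64 0 0 0" --pt "255 0.26 1.12 1.64 0 0 0" --pt "255 0.13 0.56 0.82 0 0 0" --pt "255 0 1 3 0 0 0" --pt "255 0 1 3 0.1 -0.02 0" --pt "255 0 1 0 0.12 -0.0278 0" --pt "255 0 1 0 0.12 -0.0278 0" --pt "255 0 0 0 0.12 -0.0278 0"

```text
time_s: 10.6
ee_pos: [0.6525, 0.1848, 0.2648]
eef_rot: [3.128, 0.135, 1.342]
force: [0.5, 0.0, -1.4]
grip_width: 0.0195
grip_force: 49.9
```

apply_moves --pt "255 0 0 0 0.12 -0.0278 0" --pt "255 0 0 0 0 0 0"

```text
time_s: 10.8
ee_pos: [0.6527, 0.1812, 0.2657]
eef_rot: [3.128, 0.014, 1.338]
force: [-0.8, -0.8, -1.3]
grip_width: 0.0193
grip_force: 49.9
```

```bash
python3 - <<'E'
from h import *
X=TX();print(X.round(4)); Rt=R.from_euler('xyz',[np.pi,0,1.23]).as_matrix();print(R.from_matrix(Rt@X[:3,:3].T).as_rotvec().round(4))
E
```

```text
[[ 0.2309  0.9729  0.0105  0.6527]
 [ 0.9729 -0.2307 -0.0166  0.1812]
 [-0.0138  0.014  -0.9998  0.2657]
 [ 0.      0.      0.      1.    ]]
[ 0.0172  0.0096 -0.1079]
```

apply_moves --pt "255 0 3.5 0 0.0172 0.0096 -0.05" --pt "255 -2 3.5 0 0 0 -0.0579" --pt "255 -4.5 3.32 0 0 0 0" --pt "255 -4.5 0 0 0 0 0" --pt "255 -4.5 0 0 0 0 0" --pt "255 -4.5 0 0 0 0 0" --pt "255 -2.28 0 0 0 0 0" --pt "255 0 0 0 0 0 0" --pt "255 0 0 0 0 0 0"

```text
time_s: 11.7
ee_pos: [0.4347, 0.2836, 0.2652]
eef_rot: [3.141, 0.004, 1.235]
force: [-0.5, -0.2, -1.3]
grip_width: 0.019
grip_force: 49.9
```

```bash
python3 - <<'E'
from h import *
X=TX();print(X.round(4)[:3,3],(np.array([.4299,.2844,.1457])-X[:3,3])*100); Rt=R.from_euler('xyz',[np.pi,0,1.23]).as_matrix();print(R.from_matrix(Rt@X[:3,:3].T).as_rotvec().round(4))
E
```

```text
[0.4347 0.2836 0.2652] [ -0.48089345   0.07911041 -11.94871522]
[ 0.0041 -0.0007 -0.0049]
```

apply_moves --pt "255 -0.48 0.08 0 0.0041 -0.0007 -0.0049" --pt "255 0 0 -2 0 0 0" --pt "255 0 0 -1.5 0 0 0" --pt "255 0 0 0 0 0 0"

```text
time_s: 12.1
ee_pos: [0.4296, 0.2838, 0.2281]
eef_rot: [-3.139, 0.002, 1.228]
force: [-0.8, 0.1, -1.4]
grip_width: 0.0191
grip_force: 49.9
```

apply_moves --pt "255 0 0 -2.5 0 0 0" --pt "255 0 0 -3 0 0 0" --pt "255 0 0 -2 0 0 0" --pt "255 0 0 0 0 0 0"

```text
time_s: 12.5
ee_pos: [0.4294, 0.2838, 0.1535]
eef_rot: [-3.139, 0.001, 1.229]
force: [-0.3, -0.3, -1.5]
grip_width: 0.0192
grip_force: 49.9
```

In the hole. Next I'll lower the rod to the collar and release it.

apply_moves --pt "255 0 0 -0.5 0 0 0" --pt "255 0 0 -0.2 0 0 0" --pt "255 0 0 0 0 0 0"

```text
time_s: 12.8
ee_pos: [0.4302, 0.2845, 0.149]
eef_rot: [3.141, -0.003, 1.229]
force: [-0.0, -0.5, -0.6]
grip_width: 0.0193
grip_force: 49.9
```

apply_moves --pt "110 0 0 0 0 0 0" --pt "110 0 0 0 0 0 0" --pt "110 0 0 0 0 0 0" --pt "110 0 0 0 0 0 0" --pt "110 0 0 0 0 0 0" --pt "110 0 0 3 0 0 0" --pt "110 0 0 4 0 0 0" --pt "110 0 0 4 0 0 0" --pt "110 0 0 0 0 0 0"

```text
time_s: 13.7
ee_pos: [0.4312, 0.2852, 0.2636]
eef_rot: [3.137, -0.008, 1.229]
force: [-0.4, 0.2, -0.4]
grip_width: 0.0531
grip_force: 0.0
```

apply_moves --pt "110 2.44 -4.07 0 0 0 -0.146" --pt "110 2.44 -4.07 0 0 0 -0.146" --pt "110 2.44 -4.07 0 0 0 -0.146" --pt "110 2.44 -4.07 0 0 0 -0.146" --pt "110 2.44 -4.07 0 0 0 -0.146" --pt "110 2.44 -4.07 0 0 0 -0.146" --pt "110 2.44 -4.07 0 0 0 -0.146" --pt "110 2.44 -4.07 0 0 0 -0.146" --pt "110 0 0 0 0 0 -0.146" --pt "110 0 0 0 0 0 -0.146"

```text
time_s: 14.7
ee_pos: [0.6252, -0.0427, 0.2569]
eef_rot: [-3.141, -0.0, -0.239]
force: [0.0, 1.0, -0.6]
grip_width: 0.0534
grip_force: 0.0
```

apply_moves --pt "110 0 0 0 0 0 0"

```text
time_s: 14.8
ee_pos: [0.625, -0.0416, 0.2574]
eef_rot: [-3.141, -0.001, -0.234]
force: [0.3, -0.1, -0.4]
grip_width: 0.0535
grip_force: 0.0
```

```bash
python3 - <<'E'
from h import *
from station import ctrl
o=ctrl.get_obs();print(o['qpos'],o['ee_pos'],o['eef_rot']);c=wcam('w4')
j=[.635,-.003,-1.80]
g=cv2.imread('pics/w4.png')
for p in [(38.4,-34,128),(38.4,34,128),(12,-200,45),(65,-118,91),(105,-118,91)]:
    q=proj(c,w(j,p))[0];print(p,q.round(0));cv2.circle(g,tuple(int(v) for v in q),3,(0,0,255),1)
s=cv2.cvtColor(ctrl.camera("scene")["img"],cv2.COLOR_RGB2BGR);cv2.imwrite('pics/scene2.png',s)
v=np.zeros((600,800,3),np.uint8);v[:384,:512]=g;v[:300,512:]=cv2.resize(s[70:160,250:336],(288,300),interpolation=2)[:300,:288];v[384:,:288]=cv2.resize(s[165:237,250:346],(288,216),interpolation=2);cv2.imwrite('pics/v4.png',v)
E
```

```text
[-1.24995300e-01  4.39080837e-01  1.18437279e+00  2.41478405e-04
  1.51732951e+00  1.67971822e+00] [ 0.62498019 -0.04157234  0.25743011] [-3.14126494e+00 -7.78507476e-04 -2.33930129e-01]
['img', 'K', 'hand_eye'] [[-0.231, 0.941, 0.246, 0.697], [-0.973, -0.224, -0.059, -0.059], [-0.0, -0.253, 0.967, 0.449], [0.0, 0.0, 0.0, 1.0]] [[308.9, 0.0, 259.9], [0.0, 308.9, 186.8], [0.0, 0.0, 1.0]] [[0.001, 0.967, 0.254, 0.074], [1.0, -0.001, -0.0, -0.0], [-0.0, 0.254, -0.967, -0.192], [0.0, 0.0, 0.0, 1.0]]
(38.4, -34, 128) [259. 207.]
(38.4, 34, 128) [258. 145.]
(12, -200, 45) [242. 296.]
(65, -118, 91) [280. 260.]
(105, -118, 91) [311. 260.]
```

View pics/v4.png

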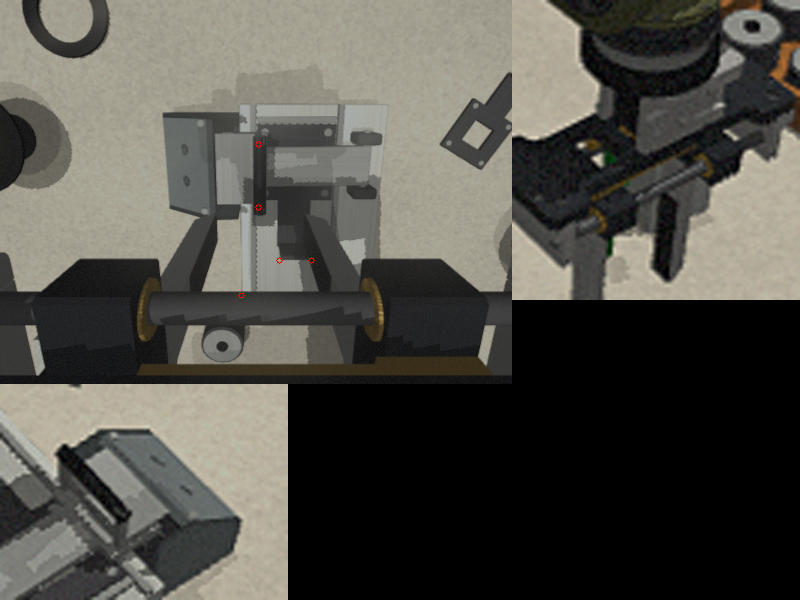

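The handle lies at (258,137–213), right on the projected markers. The stand is hidden behind the gripper in the scene view, so I'll check the rod later. Descending onto the handle.

apply_moves --pt "110 0.13 0.12 -4 0 0 0" --pt "110 0 0 -4 0 0 0" --pt "110 0 0 -3 0 0 0" --pt "110 0 0 -1.3 0 0 0" --pt "110 0 0 0 0 0 0" --pt "255 0 0 0 0 0 0" --pt "255 0 0 0 0 0 0" --pt "255 0 0 0 0 0 0" --pt "255 0 0 0 0 0 0" --pt "255 0 0 0 0 0 0" --grip_force 25

```text
time_s: 15.9
ee_pos: [0.6265, -0.0401, 0.1358]
eef_rot: [-3.141, -0.003, -0.231]
force: [0.6, 0.4, -0.6]
grip_width: 0.0172
grip_force: 0.0
```

apply_moves --pt "255 0 0 0 0 0 0" --pt "255 0 0 0 0 0 0" --pt "255 0 0 0 0 0 0"

```text
time_s: 16.2
ee_pos: [0.6264, -0.0401, 0.1353]
eef_rot: [-3.141, -0.002, -0.231]
force: [-0.1, -0.5, -0.6]
grip_width: 0.0006
grip_force: 0.0
```

```bash
python3 - <<'E'
from h import *
from station import ctrl
c=wcam('w5');g=cv2.imread('pics/w5.png')
s=cv2.cvtColor(ctrl.camera("scene")["img"],cv2.COLOR_RGB2BGR);t=cv2.cvtColor(ctrl.camera("top")["img"],cv2.COLOR_RGB2BGR)
cv2.imwrite('pics/scene3.png',s);cv2.imwrite('pics/top3.png',t)
print(ctrl.get_obs()['grip_width'])
v=np.zeros((600,800,3),np.uint8);v[:300,:400]=cv2.resize(g[60:285,110:410],(400,300),interpolation=2);v[:300,400:]=cv2.resize(s[145:265,190:350],(400,300),interpolation=2)
v[300:,:400]=cv2.resize(t[120:270,100:300],(400,300),interpolation=2);v[300:,400:]=cv2.resize(s[60:180,240:400],(400,300),interpolation=2);cv2.imwrite('pics/v5.png',v)
E
```

```text
['img', 'K', 'hand_eye'] [[-0.228, 0.942, 0.245, 0.698], [-0.974, -0.221, -0.058, -0.057], [-0.0, -0.252, 0.968, 0.327], [0.0, 0.0, 0.0, 1.0]] [[308.9, 0.0, 259.9], [0.0, 308.9, 186.8], [0.0, 0.0, 1.0]] [[0.001, 0.967, 0.254, 0.074], [1.0, -0.001, -0.0, -0.0], [-0.0, 0.254, -0.967, -0.192], [0.0, 0.0, 0.0, 1.0]]
3.974247623677815e-06
```

View pics/v5.png

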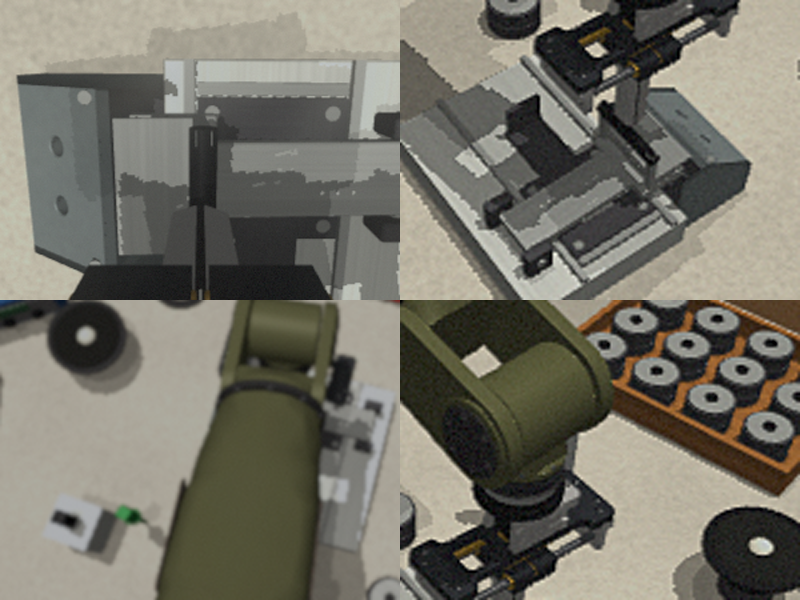

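The rod is back in the stand: its black handle shows at (68,520) in the top crop. The jaws closed to zero without holding the handle. The fingers look in line with it at wrist crop x=203, so I'll check the geometry numerically.

```bash
python3 - <<'E'
from h import *
np.set_printoptions(precision=1,suppress=True,linewidth=200)
X=TX()
def t(*p): return (X@np.array([*p,1]))[:3]
for n,p in (("tip",t(0,0,.025)),("tip+x",t(.008,0,.025)),("tip-x",t(-.008,0,.025)),("tcp",t(0,0,0)),("-30",t(0,0,-.03)),("-50",t(0,0,-.05))): print(n,proj(S,p),X[:3,3] if n=="tip" else '')
j=[.635,-.003,-1.80]
for th in (0,.06):
  a=np.arctan2(55,-135)-th
  for y in(-34,0,34): print(th,y,proj(S,w(j,[170+146*np.cos(a),y,65+146*np.sin(a)])))
g=cv2.cvtColor(cv2.imread('pics/scene3.png'),cv2.COLOR_BGR2GRAY)
print(g[176:216,264:300])
E
```

```text
tip [[280. 202.]] [ 0.6 -0.   0.1]
tip+x [[282.  204.1]] 
tip-x [[278.1 200. ]] 
tcp [[280.6 195.9]] 
-30 [[281.4 188.2]] 
-50 [[281.9 182.8]] 
0 -34 [[272.9 190.3]]
0 0 [[281.3 199.1]]
0 34 [[290.  208.1]]
0.06 -34 [[271.9 188.9]]
0.06 0 [[280.4 197.8]]
0.06 34 [[289.1 206.9]]
[[ 46  41  47 ... 189 180 185]
 [ 41  49  45 ... 185 187 186]
 [ 51  31  22 ... 191 193 191]
 ...
 [ 77  78  79 ...  86  63  63]
 [ 80  82  82 ...  68  70  87]
 [ 78  78  72 ...  65  68  65]]
```

```bash
python3 - <<'E'
from h import *
a=cv2.imread('pics/scene0.png').astype(int);b=cv2.imread('pics/scene3.png').astype(int);g=b.sum(2)//3;ga=a.sum(2)//3
ch="@%#*+=-:. "[::1]
f=lambda m:[''.join(ch[min(9,v//22)] for v in r) for r in m[172:216,262:302]]
print('row   scene0 | scene3')
for i,(p,q) in enumerate(zip(f(ga),f(g))): print(172+i,p,'|',q)
w5=cv2.cvtColor(cv2.imread('pics/w5.png'),cv2.COLOR_BGR2GRAY)
print('wrist rows 150..250 step 5, cols 236-288')
for r in range(150,262,4): print(r,''.join(ch[min(9,v//16)] for v in w5[r,232:292]))
E
```

```text
row   scene0 | scene3
172 :::::::::::::::::::::::::::::::::::::::: | %%@%%@%#%%+.  -**%#*#%=#%%@%@@@%#+. ...:
173 :::::::::::::::::::::::::::::::::::::::: | %%%%%#%%%-....-*#*+=*##%%%@%@%%-  ......
174 :::::::::::::::::::::::::::::::::::::::: | %#%###%%@-....=**+*####%%%%@@++.........
175 :::::::::::::::::::::::::::::::::::::::: | #=#####%%-..=**=+*#%%##%@%@@+. .........
176 :::::::::::::::::::::::::::::::::::::::: | ###%###%@-=*#++*##%**#%@@%%*............
177 :::::::::::::::::::::::::::::::::::::::: | #%%##%%@@##+=*###*****#@%**+............
178 :::::::::::::::::::::::::::::::::::::::: | ###%@@@@#++*###********#**#+............
179 ::::::::::::::::::::::::::::.:::::.:.::: | #%%@%%@#=*###=+********%***=....... ....
180 :::::::::::::::::::.=*################:: | @%@%#*#*###+. +#*******#*****##*#*####..
181 ::::::::::::::::::.=#%%#*-=*##########*: | @%%**####+... +#**#****%******#*###*##*:
182 ::::::::::::::::.=#%%#**+--=++++++++++++ | ##*+*#%+. ... +#*******%***+============
183 :::::::::::::::.=#%###***+*+++++++++++++ | +++**==......:+#******##***++++++==+=+=+
184 ::::::::::::::=#%#
[... 3954 characters left out ...]
+++++++++++++++*##%%%*+++++++++++++++++==+++++++++
222 ======+++++++++++++++++++*%%%%%*++++++++++++++++++++++++++++
226 =====++++++++++++++++++++*%%#%%*++++++++++++++++++*#########
230 =+=+=+++++++++++++++++++*####%%*+++++++++++++++++++*######**
234 ====++++++++++++++++++++*#%%%%%*++++++++++++++++++++*#######
238 +==+++++++++++++++++++++*#%#%%%#*+++++++++++++++++++***#####
242 +==+++++++++++++++++++++*#%%%%%#*++++++++++++++++++++**#####
246 ++++++++++++++++++++++++*#%%%%%#*+++++++++++++++++++++*#####
250 ++++++++++++++++++++++++*%%%%%%#*++++++++++++++++++++++*####
254 *+++++++++++++++++++++++*%%%%%%#*+++++++++++++++++++++++*###
258 **********************++*%%%%%%%*+***********************###
```

apply_moves --pt "110 0 0 0 0 0 0" --pt "110 0 0 0 0 0 0" --pt "110 0 0 0 0 0 0" --pt "110 0 0 0 0 0 0" --pt "110 0 0 0 0 0 0" --pt "110 0 0 0 0 0 0" --pt "110 0 0 -0.5 0 0 0" --pt "110 0 0 -0.4 0 0 0" --pt "110 0 0 0 0 0 0"

```text
time_s: 17.25
ee_pos: [0.626, -0.04, 0.1253]
eef_rot: [-3.141, -0.001, -0.231]
force: [0.2, 0.6, -0.0]
grip_width: 0.053
grip_force: 0.0
```

apply_moves --pt "255 0 0 0 0 0 0" --pt "255 0 0 0 0 0 0" --pt "255 0 0 0 0 0 0" --pt "255 0 0 0 0 0 0" --pt "255 0 0 0 0 0 0" --pt "255 0 0 0 0 0 0"

```text
time_s: 17.85
ee_pos: [0.6264, -0.0401, 0.1264]
eef_rot: [-3.141, -0.002, -0.231]
force: [-0.2, 0.3, 0.2]
grip_width: 0.009
grip_force: 0.0
```

```bash
python3 - <<'E'
from h import *
from station import ctrl
b=cv2.cvtColor(ctrl.camera("scene")["img"],cv2.COLOR_RGB2BGR);cv2.imwrite('pics/scene4.png',b);b=b.astype(int)
c=wcam('w6');o=ctrl.get_obs();print(o['grip_width'],o['ee_pos'],o['force'])
ch="@%#*+=-:. ";g=b.sum(2)//3
for i in range(180,216): print(i,''.join(ch[min(9,v//22)] for v in g[i,262:302]))
w5=cv2.cvtColor(cv2.imread('pics/w6.png'),cv2.COLOR_BGR2GRAY)
for r in range(150,262,4): print(r,''.join(ch[min(9,v//16)] for v in w5[r,222:302]))
g2=cv2.cvtColor(cv2.imread('pics/w2.png'),cv2.COLOR_BGR2GRAY)
print('w2')
for r in range(180,300,4): print(r,''.join(ch[min(9,v//14)] for v in g2[r,205:320]))
E
```

```text
['img', 'K', 'hand_eye'] [[-0.228, 0.942, 0.245, 0.698], [-0.974, -0.221, -0.058, -0.057], [-0.0, -0.252, 0.968, 0.318], [0.0, 0.0, 0.0, 1.0]] [[308.9, 0.0, 259.9], [0.0, 308.9, 186.8], [0.0, 0.0, 1.0]] [[0.001, 0.967, 0.254, 0.074], [1.0, -0.001, -0.0, -0.0], [-0.0, 0.254, -0.967, -0.192], [0.0, 0.0, 0.0, 1.0]]
0.0018419118534943378 [ 0.62634306 -0.04007512  0.12635649] [ 0.03360198 -0.8082135  -0.30434013]
180 ##%%#%%@@#*+*###****#@%%@***##*#*##*##..
181 #%#%@@@%#-+##%%#*****#@@@*****###*##*#*:
182 %%@@%%#=+###*********#%@%***+=========+=
183 @@@###=*##+.-********#@@%***++++=++=+=++
184 %@#*+#%#+.  =********#@@%***+++++=====++
185 +****#*==%+.=********%%@%***++=++=++====
186 **+**= -%@@*#********%@@#***==+++=++++++
187 *****-:#%%@@*********%@@#***+====++==++=
188 *****.+@@%@@*********%@@#***#++=+++++==+
189 *****.:*@@@@*********%%@******++====+=**
190 #****. +%@%@********#%@@***+**#*++=+==+*
191 ****#..=#@@@********#%@@****++**++===+=+
192 =*#*-..=##@@********%@@%***++-+**++=+===
193 ==++::.=##%@********#%@%**+++++***+++++=
194 +-=-::.=##*#%********#%%**+++++-+***++++
195 #+==-::+#
[... 6214 characters left out ...]
#+=========+*#######*                                       +#**##**+==========**###################
280 ##########**++++++========+*#######+                                       -###****+=========++++++*###############
284 #########*++++++++====+=+++*#######=                                       .*####**+=+====+=++++++++*##############
288 #########*++++**+++=====+++*######:                                    .-+++*#####*++=+===+=+++*++*++*#############
292 ########*+++++***##*******###**#*#******+***+*******************************##*#***********#*#*#**++++#############
296 ########+++++**#*#**#*#*#*****************************************************************#***#***++++*########%###
```

apply_moves --pt "110 0 0 0 0 0 0" --pt "110 0 0 0 0 0 0" --pt "110 0 0 0 0 0 0" --pt "110 0 0 0 0 0 0" --pt "110 0 0 0 0 0 0" --pt "110 0 0 0 0 0 0" --pt "110 0 0 -0.3 0 0 0" --pt "110 0 0 -0.3 0 0 0" --pt "110 0 0 0 0 0 0"

```text
time_s: 18.85
ee_pos: [0.6261, -0.04, 0.1197]
eef_rot: [-3.141, -0.001, -0.231]
force: [0.4, 0.3, 0.2]
grip_width: 0.0532
grip_force: 0.0
```

```bash
python3 - <<'E'
from h import *
from station import ctrl
# silhouettes of the open fingers against expectation
b=cv2.cvtColor(ctrl.camera("scene")["img"],cv2.COLOR_RGB2BGR);o=ctrl.get_obs();print(o['grip_width'],o['ee_pos'],o['force'])
ch="@%#*+=-:. ";g=b.astype(int).sum(2)//3
for i in range(180,216): print(i,''.join(ch[min(9,v//22)] for v in g[i,258:302]))
X=TX();
for yy in(-.033,.033):
  for z in(0,.025): print(yy,z,proj(S,(X@[0,yy,z,1])[:3]))
E
```

```text
0.05313061297759867 [ 0.62618621 -0.04002952  0.11995878] [-0.04618471 -0.39465031  0.01070428]
180 %#%#*+#%####%**#%%%%%%%@@#*****%@%@%*****#..
181 ##%%%####%%%@%%#%%%%%@@@@%##+:=%@%@@****##*:
182 @%#%%####%%@%*##%%%%%%@%@#*++:*@@%@%***===+=
183 @%#####%@%%%*=*##%%%@@%@@#**++#@@%@#***===+=
184 @@%%%%@%@%#-+*#%*%@%%%%%#*+**+#%%@@#***=+==+
185 #%@@@@@#*#**###%%%@%%%%#*#***+%@@@@#***===+=
186 *#%@@@#*+#%%#**#@@@%%######+*+%@@@@****+++==
187 ***%##+*+##*****#%%######*+++*%@@%@***+=+=+=
188 ****++*+*#*******######*+++++*%@%@%***+==+==
189 #****************#%###*++++++*%@@@@***+=+=**
190 #****************#@%#*++++++++*%@%%**+==+=+#
191 ##******+********%@@#***+++++++*%@#*+======+
192 :*#**************#%@@%***+++++++*%#**++=++==
193 :+##***#*********#%@@@#****++++++++****+++++
194 :.+#**+*+********%@@%@@%***++++++++++***++++
195 ::.+#*+-+********%@@@%@@#****++***+******+++
196 :::.=#=-+********#%@@@@@@#****************++
197 :::::+#=+*******#*#%@@@@@@#***************++
198 ::::::+***********+#@%@@%@@#****************
199 ::::::=*#***********#@@@@%%@#***********+***
200 ::::::.=*#********#*
[... 221 characters left out ...]
205 #++++*%%#***#********##***%@@%%@@#=-========
206 %#+*%%%%*************####*#@@%#%@%+=-=======
207 %%%%%%%%##************####**%@##%%##====-===
208 %%%%%%%%#**************##**-+%@###@%====--==
209 %%%%%%#*****************#*#*-+%@@%@+======--
210 %%%%%********************###=-*@@@#--====--+
211 %%%#************+*********#+#=*%%**=====-=+*
212 %#************+********--+######**+==---+***
213 #**********************=--+*##*#*#+=-==***-=
214 ****************-+******=--+*###*#+--+******
215 *************-+=-+*******=--+*##**=+*#***#*#
-0.033 0 [[290.60181343 193.52817607]]
-0.033 0.025 [[289.82896613 199.56635517]]
0.033 0 [[269.56624284 205.9491585 ]]
0.033 0.025 [[269.19586147 211.88603635]]
```

The images put the fingertips about 35 mm higher than stated: both fingers end 8–10 px above where they should project. That explains the jaws closing above the handle, so I'll go lower with force checks.

apply_moves --pt "110 0 0 -0.5 0 0 0" --pt "110 0 0 -0.5 0 0 0" --pt "110 0 0 0 0 0 0"

```text
time_s: 19.2
ee_pos: [0.6259, -0.04, 0.1093]
eef_rot: [-3.141, -0.001, -0.231]
force: [-0.2, -0.3, -0.2]
grip_width: 0.0534
grip_force: 0.0
```

apply_moves --pt "110 0 0 -0.5 0 0 0" --pt "110 0 0 -0.5 0 0 0" --pt "110 0 0 0 0 0 0"

```text
time_s: 19.5
ee_pos: [0.626, -0.04, 0.0994]
eef_rot: [-3.141, -0.001, -0.231]
force: [0.1, -0.1, 0.1]
grip_width: 0.0534
grip_force: 0.0
```

apply_moves --pt "255 0 0 0 0 0 0" --pt "255 0 0 0 0 0 0" --pt "255 0 0 0 0 0 0" --pt "255 0 0 0 0 0 0" --pt "255 0 0 0 0 0 0" --pt "255 0 0 0 0 0 0" --pt "255 0 0 0 0 0 0"

```text
time_s: 20.2
ee_pos: [0.6261, -0.0411, 0.1003]
eef_rot: [3.141, -0.002, -0.231]
force: [-1.0, -6.3, -1.1]
grip_width: 0.0133
grip_force: 25.0
```

apply_moves --pt "255 -0.15 -0.65 1.23 0 0 0" --pt "255 -0.17 -0.74 1.14 0 0 0" --pt "255 -0.21 -0.91 1.14 0 0 0" --pt "255 0 0 0 0 0 0"

```text
time_s: 20.6
ee_pos: [0.6207, -0.064, 0.1372]
eef_rot: [-3.141, -0.002, -0.232]
force: [-3.3, 2.9, 2.1]
grip_width: 0.013
grip_force: 25.0
```

apply_moves --pt "255 -0.24 -1.01 1.03 0 0 0" --pt "255 -0.26 -1.1 0.92 0 0 0" --pt "255 -0.28 -1.18 0.8 0 0 0" --pt "255 0 0 0 0 0 0"

```text
time_s: 21.0
ee_pos: [0.6132, -0.0959, 0.1659]
eef_rot: [-3.139, -0.004, -0.231]
force: [-6.0, 10.3, 12.8]
grip_width: 0.0132
grip_force: 25.0
```

apply_moves --pt "255 -0.3 -1.28 0.68 0 0 0" --pt "255 -0.3 -1.3 0.55 0 0 0" --pt "255 -0.32 -1.36 0.4 0 0 0" --pt "255 0 0 0 0 0 0"

```text
time_s: 21.4
ee_pos: [0.6042, -0.1364, 0.1822]
eef_rot: [-3.141, -0.005, -0.232]
force: [-4.8, 3.7, 13.1]
grip_width: 0.0133
grip_force: 25.0
```

apply_moves --pt "255 -0.33 -1.41 0.27 0 0 0" --pt "255 -0.33 -1.41 0.12 0 0 0" --pt "255 -0.1 -0.4 0 0 0 0" --pt "255 0 0 0 0 0 0"

```text
time_s: 21.8
ee_pos: [0.5965, -0.1685, 0.1853]
eef_rot: [-3.142, -0.004, -0.232]
force: [-2.8, 0.5, 8.0]
grip_width: 0.0129
grip_force: 25.0
```

apply_moves --pt "190 0 0 0 0 0 0" --pt "190 0 0 0 0 0 0" --pt "190 0 0 0 0 0 0" --pt "190 0 0 2 0 0 0" --pt "190 0 0 4 0 0 0" --pt "190 0 0 4 0 0 0" --pt "80 -2 0 0 0 0 0" --pt "80 -2.5 4 0 0 0 0" --pt "80 -2.5 4 0 0 0 0" --pt "80 -2.28 2.88 0 0 0 0"

```text
time_s: 22.8
ee_pos: [0.5023, -0.0571, 0.2831]
eef_rot: [-3.141, -0.002, -0.231]
force: [0.4, 0.2, 0.3]
grip_width: 0.0522
grip_force: 0.0
```

```bash
python3 - <<'E'
from h import *
from station import ctrl
c=wcam('w7');o=ctrl.get_obs();print(o['grip_width'],o['ee_pos'],o['eef_rot'],o['force'])
j=[.635,-.003,-1.80]
for p in [(65,-118,91),(105,-118,91),(65,-112,91),(105,-112,91),(12,-200,45)]: print(p,proj(c,w(j,p))[0].round(1))
g=cv2.cvtColor(cv2.imread('pics/w7.png'),cv2.COLOR_BGR2GRAY);ch="@%#*+=-:. "
for r in range(100,290,5): print(r,''.join(ch[min(9,v//20)] for v in g[r,180:350:2]))
X=TX();print(X[:3,:3].round(3).tolist())
# bar state in top view
t=cv2.cvtColor(ctrl.camera("top")["img"],cv2.COLOR_RGB2BGR);cv2.imwrite('pics/top7.png',t)
for th in(.06,1.0,1.2):
  a=np.arctan2(55,-135)-th;print(th,[proj(c,w(j,[170+146*np.cos(a),y,65+146*np.sin(a)]))[0].round(0) for y in(-34,34)])
E
```

```text
['img', 'K', 'hand_eye'] [[-0.228, 0.942, 0.245, 0.574], [-0.974, -0.221, -0.058, -0.074], [-0.0, -0.252, 0.968, 0.475], [0.0, 0.0, 0.0, 1.0]] [[308.9, 0.0, 259.9], [0.0, 308.9, 186.8], [0.0, 0.0, 1.0]] [[0.001, 0.967, 0.254, 0.074], [1.0, -0.001, -0.0, -0.0], [-0.0, 0.254, -0.967, -0.192], [0.0, 0.0, 0.0, 1.0]]
0.05662007728488765 [ 0.50036865 -0.05432315  0.28381438] [-3.14035742e+00 -2.24301989e-03 -2.28789830e-01] [-1.93953969  1.97176751  0.89854001]
(65, -118, 91) [245.8 167.7]
(105, -118, 91) [277.4 167.7]
(65, -112, 91) [245.7 163. ]
(105, -112, 91) [277.5 163. ]
(12, -200, 45) [211.9 216.4]
100 #############+:...:--+***==+***********+***+**+*+========++===-=+++++++==------=-----
105 ############*+:...:--=*+---=******++***+****+**++========++=-===++++++===========----
110 ############**:...:--=+********************************+***+=+++++++++++====----:..-=
115 ############**-...:--=:..:...:::-++*+****+*******-::::::::::=+++++++++++-::::::::.:==
120 ###*#*#*******=-:.:--=-:.:....::-++**+***********-::::::::::=++++++++++++++++++===-==
125 +=+++=+==++=====+=:--=-::......:-++****
[... 2441 characters left out ...]
::------::-+++#%%%%%%#*************
265 ********#%%%%#%####==-:::::::::::-::----::::::-:----::---:::-++++#%%%%%%#************
270 *******%%%%%%%#=+#+==::::.:::::::::::----:-::-:::--:---------++++*%%%%%%%#***********
275 ******%%%%%%%%=-++=:::::.::::::::-::--:::-----:-----::::--:---=+++*%%%%%%%##*********
280 *****#%%%%%%%+-+=:::::::::::::::.:--:::----:-------:-----:-----++++#%%%%%%%#*********
285 #***##%%%%%%#+-:::::.::::::::.:::----:-::--------:----::::----=+++++%%%%%%%##********
[[0.974, -0.227, 0.002], [-0.227, -0.974, 0.001], [0.002, -0.001, -1.0]]
0.06 [array([219.,  98.]), array([216.,  29.])]
1.0 [array([333.,  95.]), array([338.,   3.])]
1.2 [array([369.,  95.]), array([377.,   2.])]
```

apply_moves --pt "80 0 0 -4.5 0 0 0" --pt "80 0 0 -4.5 0 0 0" --pt "80 0 0 -4.5 0 0 0" --pt "80 0 0 -4.5 0 0 0" --pt "80 0 0 0 0 0 0"

```text
time_s: 23.4
ee_pos: [0.5011, -0.0586, 0.0984]
eef_rot: [3.142, 0.007, -0.231]
force: [0.0, -0.2, 0.2]
grip_width: 0.0646
grip_force: 0.0
```

apply_moves --pt "80 0.26 -0.11 -2 0 0 0" --pt "80 0 0 -1.5 0 0 0" --pt "80 0 0 0 0 0 0" --grip_force 30

```text
time_s: 23.7
ee_pos: [0.5065, -0.0602, 0.0687]
eef_rot: [-3.141, -0.001, -0.231]
force: [0.3, 0.1, 0.4]
grip_width: 0.0646
grip_force: 0.0
```

apply_moves --pt "80 0 0 -0.6 0 0 0" --pt "80 0 0 -0.6 0 0 0" --pt "80 0 0 0 0 0 0"

```text
time_s: 24.0
ee_pos: [0.5063, -0.0599, 0.0562]
eef_rot: [-3.141, -0.002, -0.231]
force: [-0.2, -0.4, -0.2]
grip_width: 0.0645
grip_force: 0.0
```

apply_moves --pt "255 0 0 0 0 0 0" --pt "255 0 0 0 0 0 0" --pt "255 0 0 0 0 0 0" --pt "255 0 0 0 0 0 0" --pt "255 0 0 0 0 0 0" --pt "255 0 0 0 0 0 0"

```text
time_s: 24.6
ee_pos: [0.5063, -0.0599, 0.0564]
eef_rot: [-3.141, -0.002, -0.231]
force: [-2.1, 0.5, 3.7]
grip_width: 0.0397
grip_force: 30.0
```

apply_moves --pt "255 -0.49 0.11 0 0 0 0" --pt "255 -0.97 0.23 0 0 0 0" --pt "255 -0.97 0.23 0 0 0 0" --pt "255 0 0 0 0 0 0"

```text
time_s: 25.0
ee_pos: [0.4804, -0.0537, 0.0563]
eef_rot: [-3.141, -0.001, -0.231]
force: [-6.9, 1.5, 9.7]
grip_width: 0.0394
grip_force: 30.0
```

apply_moves --pt "255 -1.17 0.27 0 0 0 0" --pt "255 -1.17 0.27 0 0 0 0" --pt "255 -1.17 0.27 0 0 0 0" --pt "255 0 0 0 0 0 0"

```text
time_s: 25.4
ee_pos: [0.4454, -0.0457, 0.0563]
eef_rot: [-3.141, -0.001, -0.231]
force: [-6.1, 1.5, 9.1]
grip_width: 0.0398
grip_force: 30.0
```

apply_moves --pt "255 -1.46 0.34 0 0 0 0" --pt "255 -1.46 0.34 0 0 0 0" --pt "255 -1.36 0.32 0 0 0 0" --pt "255 0 0 0 0 0 0" --pt "255 0 0 0 0 0 0"

```text
time_s: 25.9
ee_pos: [0.4029, -0.0357, 0.0563]
eef_rot: [-3.141, 0.001, -0.231]
force: [-9.6, 1.2, 14.6]
grip_width: 0.0397
grip_force: 30.0
```

apply_moves --pt "140 0 0 0 0 0 0" --pt "80 0 0 0 0 0 0" --pt "80 0 0 0 0 0 0" --pt "80 0 0 0 0 0 0" --pt "80 0 0 0 0 0 0" --pt "80 0 0 3 0 0 0" --pt "80 0 0 4 0 0 0" --pt "80 0 0 4.5 0 0 0" --pt "80 0 0 4.5 0 0 0" --pt "80 0 0 4.5 0 0 0"

```text
time_s: 26.9
ee_pos: [0.4036, -0.036, 0.2631]
eef_rot: [-3.141, -0.002, -0.231]
force: [-0.0, 0.1, -0.6]
grip_width: 0.0644
grip_force: 0.0
```

apply_moves --pt "80 -2 -4 2 0 0 0" --pt "80 -2 -4.5 2 0 0 0" --pt "80 0 -4.5 2 0 0 0" --pt "80 0 -4.5 0 0 0 0" --pt "80 0 -4.5 0 0 0 0" --pt "80 0 -4.5 0 0 0 0" --pt "80 0 -4.5 0 0 0 0" --pt "80 0 0 0 0 0 0" --pt "80 0 0 0 0 0 0"

```text
time_s: 27.8
ee_pos: [0.365, -0.3438, 0.3193]
eef_rot: [-3.14, -0.001, -0.232]
force: [-0.6, 0.3, -0.3]
grip_width: 0.0646
grip_force: 0.0
```

```bash
python3 - <<'E'
from h import *
from station import ctrl
ch="@%#*+=-:. ";j=[.635,-.003,-1.80]
for n,C in(("scene",S),("top",T)):
  im=ctrl.camera(n)["img"];cv2.imwrite(f'pics/{n}9.png',cv2.cvtColor(im,cv2.COLOR_RGB2BGR));g=im.astype(int).sum(2)//3
  if n=="scene":
    for r in range(140,282,3): print(r,''.join(ch[min(9,v//22)] for v in g[r,180:345:2]))
  else:
    for r in range(145,262,2): print(r,''.join(ch[min(9,v//20)] for v in g[r,120:300:2]))
  for p in [(35,-156,53),(135,-156,53),(35,-56,53),(135,-56,53),(85,-224,91),(105,-224,91)]: print(n,p,proj(C,w(j,p))[0].round(1))
  for th in(1.0,1.2):
    a=np.arctan2(55,-135)-th;print(th,[proj(C,w(j,[170+146*np.cos(a),y,65+146*np.sin(a)]))[0].round(0) for y in(-34,34)])
  # speakers and others: compare with initial
  a0=cv2.imread(f'pics/{n}0.png');b0=cv2.imread(f'pics/{n}9.png')
  for nm,(x,y,ww,hh) in ({"spkA":(355,130,60,60),"spkB":(62,228,75,75),"rod":(275,82,45,65)} if n=="scene" else {"spkA":(118,112,52,50),"spkB":(340,220,55,55),"rod":(118,205,70,50)}).items():
    r=cv2.matchTemplate(b0[y-8:y+hh+8,x-8:x+ww+8],a0[y:y+hh,x:x+ww],cv2.TM_CCOEFF_NORMED);_,v,_,l=cv2.minMaxLoc(r);print(nm,np.array(l)-8,round(v,3))
print(ctrl.get_obs()['ee_pos'])
E
```

```text
140 -------------------::::+--------*::::::::::::::::#==+:=-----:::::::::::::::::::::::
143 -------------------:::+---#@%--=-=::::::::::::.:.%=:::::-::::::::::::::::::::::::::
146 -------------------:::+=--------*=:::::::=+++++++%:::::::::::::::::::::::::::::::::
149 -------------------:::*%#-----=#%=::::::::.+=++:----:::::::::::::::::::::::::::::::
152 -------------------::+*%%%%%%%%%@=:::::::::::::::----::::::::::::::::::::::::::::::
155 -------------------::==@%%%%%%%%@::::::::::::::::::::::::::::::::::::::::::::::::::
158 -------------------::=++%%%%%@@%-::::::::::::::::::::::::::::::::::::::::::::::::::
161 ------------------=#%%:::.::::-::::::::::::::::::::::::::::::::::::::::::::::::::::
164 :::::::::::::::-##%%%%*::::::::::::::::::::::::::::::::::::::::::::::::::::::::::::
167 :::::::::::::::-@%%%%%+:::::::-::::::::::::::::::::::::::::::::::::::::::::::::::::
170 :::::::::::::::.%%%%%###:::::=+--.:::::::::::::::::::::::::::::::::::::::::::::::::
173 ::::::::::::::::%%##*##*#=.:::.*#++==::::::::::::::::::::::::::::::::::::::::::::::
176 ::::::::::::::::###*#***##+..:.****--.::
[... 8766 characters left out ...]
:::::::::::::::::::::::::::::::-
257 ::::::::::::::::::::::::::::::::::::::::-*#=::-*=:::::::::::::::::::::::::::::::::::::----
259 :::::::::::::::::::::::::::::::::::::-:::==:::-*=:::::::::::::::::::::::::::::::::::-=+===
261 :::::::::::::::::::::::::::::::::::::-::::::::+*=::::::::::::::::::::::::::::::::::=+=---=
top (35, -156, 53) [231.1 219.1]
top (135, -156, 53) [261.2 226.8]
top (35, -56, 53) [239.  189.6]
top (135, -56, 53) [268.7 197.1]
top (85, -224, 91) [240.5 242.9]
top (105, -224, 91) [246.8 244.6]
1.0 [array([276., 180.]), array([282., 158.])]
1.2 [array([286., 183.]), array([292., 160.])]
spkA [0 0] 0.999
spkB [-4 -2] 0.534
rod [0 0] 0.999
[ 0.36533699 -0.34264587  0.32010093]
```

```bash
python3 -c "
from station import ctrl
print(ctrl.hand_in())"
```

```text
the job is handed in; nothing more can be done
None
```

I handed the job in at about 28 s; no verdict came back. The latch, behind hole_a, is tripped, the rod is back in its stand, the bar stays up at about 1.2 rad and the plate lies flat, about 14 mm clear of the bar. The speakers look undisturbed, though the arm hid speaker_b in the final top view; two grasps at the clamp handle missed first because the real fingertips sit about 35 mm shorter than stated.

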